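# Set the photo scale out beside a find

### The job

Get the scale ready for the finds photograph: with the fingertips push the chequered scale bar along the top of its wooden rest until it lies flush along the low metal fence and 40 mm of it overhang the open edge towards the sherd. After that, swing the steel keeper, the strip with the upright pin, right across the bar to its stop, so that the bar cannot tip. Only push: do not lift the bar, and do not disturb the sherd or anything else standing about.

Things in the scene. Friction and masses are not known exactly. Their poses are not given: they have to be found in the camera images.
- stand: fixed grey board 230 (x) x 420 (y) x 12 mm, origin at the centre of its underside, z up (mm below). On it: plywood rest, x -57 to 57, y -200 to -10, flat top at z 62, open edge at y -10; along its top's -x side an aluminium fence, x -57 to -40 (inner face at x -40), 6 high, full length; pale riser 58 square, top at z 56, centre (0, 100), carrying the sherd
- scale_bar: loose wooden photo scale with black and white squares, 24 (x) x 110 (y) x 9 mm (its solid is 8 mm high), 28 to 56 g, on the rest; origin at the centre of its underside, y along its length to its leading end. Flush with the fence its centre line is at stand x -28 mm. It starts off the fence, askew by up to 15 degrees, leading end at or short of the open edge
- bar_lead (a point): middle of the bar's leading end (the end towards the sherd), at its underside
- bar_tail (a point): middle of the bar's other end, at its underside
- rest_edge (a point): point on the rest's open edge where the flush bar's centre line crosses it, at stand (-28, -10, 62) mm; axes as the stand's: the overhang is the leading end's y in this frame
- keeper (a joint): steel strip 11 mm wide and 3 thick, underside 11.5 mm above the rest's top, on a pivot in the fence; turns stiffly (about 0.3 N at the pin), stays where left. 0 rad: parked along the fence to the stand's +y (0.12 rad outward to -x); grows clockwise seen from above; at 1.69 rad (stop) it points to the stand's +x, across the bar. Starts between 0 and 0.35
- keeper_pin (a point): black upright push pin near the keeper's free end, 45 mm from the pivot: shaft 9 mm thick, foot 13 mm, top knob 12 mm; this point is at half its height, 26.5 mm above the rest's top; the pin spans 14.5 to 38.5 mm above it
- keeper_pivot (a point): the keeper's pivot axis, at stand (-48.5, -60) mm, at the height of the strip's underside (11.5 mm above the rest's top); spacer and screw head 12 mm across, up to 17.5 mm above the rest's top
- find: red-brown pottery sherd 44 x 33 x 10 mm, loose on the riser; leave it alone
- tags: stack of paper tags 44 x 63 x 10 mm lying on the grey board beyond the rest; leave it alone
- brush: red-handled brush 170 mm long lying along the robot's side of the grey board; leave it alone
- tin: closed flat metal tin 64 x 90 x 22 mm, left of the grey board; leave it alone
- canister: black sample canister 34 mm thick, 51 mm tall, at the back of the table; leave it alone
- vial: glass vial with black cap, 27 mm thick, 69 mm tall, at the back of the table; leave it alone

How it is judged (in metres and radians):
On the way:
1. the bar lies flush along the fence with 40 mm (34 to 46) over the open edge, while the keeper is still off it (y of bar_lead in the frame of rest_edge between 0.034 and 0.046 m and x of each of bar_lead, bar_tail in the frame of rest_edge below 0.004 m and value of joint keeper below 0.6 rad), for 0.2 s.
At the end, for the whole second after the job is handed in: The scale bar lies flat and at rest on its rest, both ends within 4 mm of flush along the fence, 34 to 46 mm of it past the open edge, and the keeper stands across it (within 0.19 rad of its stop), with nothing touched (y of bar_lead in the frame of rest_edge between 0.034 and 0.046 m and x of each of bar_lead, bar_tail in the frame of rest_edge below 0.004 m and angle between scale_bar's own z axis and vertical below 0.05 rad and linear speed of scale_bar below 0.01 m/s and value of joint keeper above 1.5 rad and contact force between the fingers and anything else below 0.2 N).
It fails at once if the scale bar is lifted off its rest (z of scale_bar in the frame of stand above 0.07 m).
It fails at once if the scale bar tips or falls off its rest (angle between scale_bar's own z axis and vertical above 0.2 rad or z of scale_bar in the frame of stand below 0.054 m).
It fails at once if the sherd is moved (distance of find from where it was at the start of the episode above 0.01 m).
It fails at once if something standing about is moved (distance of any of tags, brush, tin, canister, vial from where it was at the start of the episode above 0.02 m).
It also fails if it takes over 53 s, if anything falls off the work surface, if the arm or the gripper's body presses on something with over 40 N, if the wrist force passes 120 N, or if a joint passes its speed limit or range.

### The arm

A 6-joint arm with a two-finger parallel gripper is mounted at the origin on a cart in front of the work surface, level with it; the furniture and walls round the work are solid. World frame = base frame: x ahead of the robot, y to its left, z up, the work surface at z = 0. Lengths are in mm, angles in rad, forces in N, time in s.
With the tool pointing down it reaches from about 275 to 825 mm from the base axis. Payload 4.9 kg.
Tool frame: the origin (TCP) lies at the very end of the fingers, on their centre line; the grasp point (between the pads) lies 19 mm behind it; z points along the fingers, y is the direction in which the jaws open and shut (so a half turn about z gives the same grasp; the last joint's range is limited). The gripper opens to 85 mm and grips with 20 to 120 N. Pads are 22 mm wide; open, the fingers measure 114 mm over their backs; the gripper's body (76 mm by 85 mm) begins 54 mm behind the grasp point. The pads swing forward as they close: fully open they stand 13 mm farther back than shut.
Start: joints at [1.174, 0.326, -0.193, 1.052, 0, 1.437], TCP at [142.876, 531.136, 231.281] pointing down, gripper open.
Joint ranges: [-2.65, 2.65], [-0.97, 1.79], [-1.3, 1.35], [-1.93, 2.1], [-1.47, 1.37], [-3.14, 3.14]. Speed limits (rad/s): [2.57, 2.57, 3.14, 3.14, 3.14, 3.14].

### API

Orientations are given as [roll, pitch, yaw] about the fixed x, y, z axes, in that order (R = Rz(yaw) Ry(pitch) Rx(roll)).
In Python, from bench import bot, solve_ik, imaging gives the robot as it stands. Calls block until the motion is done:
- bot.move_ptp(position, orientation): joint-space move of the TCP to a pose.
- bot.movel(position, rot=None, max_speed=150, threshold=None): straight line of the TCP; rot=None keeps the orientation; max_speed is the mean speed in mm/s. With threshold (N) it stops when the force on the tool has changed by that much, and returns True; else False.
- bot.move_j(angles): joint-space move.
- bot.grip(opening, effort=None): opening from 0.0 (shut) to 1.0 (fully open); effort is the grip in N (None keeps the last); returns when the fingers have stopped.
- bot.dwell(seconds).
- solve_ik(position, orientation): joint angles nearest the present ones, or None.
- bot.get_state(): the state.
- imaging.capture(name): name is "side" or "top" or "wrist"; returns the picture (480x640x3 uint8, blue, green, red); there is no depth.
- imaging.camera_model(name): a dict with "K" (3x3 intrinsics, pixels), "position" and "rotation" of the camera in the world. Camera axes: x right, y up, looking along -z (the intrinsics and any distortion apply to the point x, -y, -z); pixel columns grow to the right and rows downward; lengths in mm; the calibration is good to about 2 mm. A picture is of the moment at which its call begins: read the wrist's pose just before it. camera_model takes no time and is no camera call; for the wrist camera it gives the pose at the moment of the call.
A pose or a line that the arm cannot do raises bot.IKError and nothing moves.
- bot.sign_off(): hands the job in, once; it reports no verdict.
The state is a dict: "t": time; "qpos": joint angles; "joint_velocities": joint speeds; "effort": joint torques, N m; "tcp_pos": TCP position; "orientation": TCP orientation; "contact_force": force on the tool from outside, world axes, zero at the start; "wrist_torque": the same for the moment, N m; "opening": opening from 0.0 (shut) to 1.0 (fully open).
Only numpy, scipy, OpenCV 4.12 (cv2) and the standard library are available. Lean on these libraries where they do the work, as an engineer would, in place of code of your own. Each camera call takes 0.05 s, during which the arm holds its last target. There are 200 camera calls.

## Working session

There is one attempt and no reset: what is moved stays moved. The work goes in short steps, each a Python script; the robot and the scene stay as the last script left them, time stands still between calls to the robot, and variables do not carry over. Pictures are saved under pics/ and viewed, about 8 in all and at most 12, crops included, and the job is handed in when it is done.

```bash
mkdir -p pics
python3 - <<'E'
from bench import bot, solve_ik, imaging
import cv2,numpy as np
for n in("top","side"):
    cv2.imwrite(f"pics/{n}0.png",imaging.capture(n)); m=imaging.camera_model(n); print(n,m)
print(bot.get_state())
E
```

```text
top {'K': array([[460.48159747,   0.        , 316.43024796],
       [  0.        , 460.48159747, 246.30695744],
       [  0.        ,   0.        ,   1.        ]]), 'position': array([482.13765253,  -5.42397428, 920.41154911]), 'rotation': array([ 0.12029116, -0.00181927, -1.57576723])}
side {'K': array([[451.78870505,   0.        , 313.82523555],
       [  0.        , 451.78870505, 240.80941979],
       [  0.        ,   0.        ,   1.        ]]), 'position': array([ 192.3957942 , -721.54073789,  614.94845348]), 'rotation': array([ 0.99692309,  0.02105096, -0.51117811])}
{'t': 0.1, 'qpos': array([ 1.17378271e+00,  3.26890283e-01, -1.93459861e-01,  1.05200593e+00,
       -1.04889085e-05,  1.43658475e+00]), 'joint_velocities': array([-0.00039784, -0.00056345,  0.00085392,  0.00098222,  0.00013571,
        0.00017724]), 'effort': array([ 3.51358985e-04, -4.44239187e+01,  2.63037783e+01,  7.83168798e-03,
       -1.59666320e-04,  1.26690023e-05]), 'tcp_pos': array([142.68153302, 530.64032718, 230.57808448]), 'orientation': array([-3.14004553e+00, -1.98313080e-04,  2.87879047e+00]), 'contact_force': array([ 0.4857028 , -0.75812604, -0.4457024 ]), 'wrist_torque': array([-0.00200126,  0.00201664,  0.00759111]), 'opening': 0.9967580849902014}
```

View pics/top0.png

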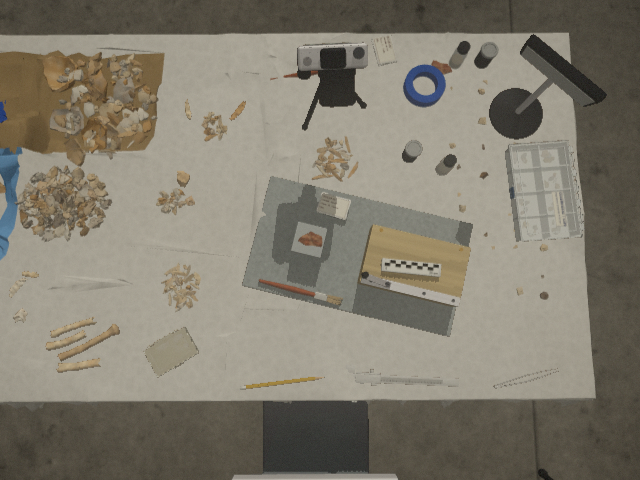

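View pics/side0.png

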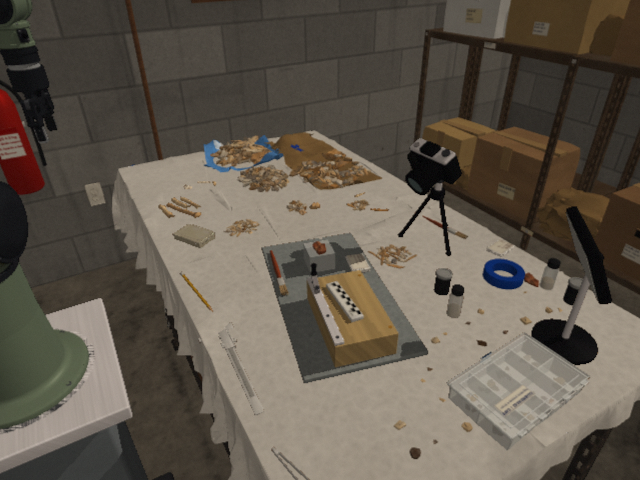

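The top view shows the board with corners at about (271,177), (472,224), (451,336) and (243,285). The rest is on its right half, and the open edge runs from (372,226) to (361,285). The bar spans about (382,264) to (440,271), the keeper pin is near (365,275), and the side view agrees. Next I'll localise the stand from the board corners and look closer with the wrist camera.

```bash
cat > h.py <<'E'
from bench import bot, solve_ik, imaging
import cv2,numpy as np
from scipy.spatial.transform import Rotation as Ro
def RM(m):
    r=np.asarray(m["rotation"]); return r if r.shape==(3,3) else Ro.from_euler("xyz",r).as_matrix()
def cast(m,px,z):
    px=np.atleast_2d(px).astype(float); d=np.c_[px,np.ones(len(px))]@np.linalg.inv(m["K"]).T
    d=(d*[1,-1,-1])@RM(m).T; p=np.asarray(m["position"]); return p+d*((z-p[2])/d[:,2])[:,None]
def proj(m,P):
    c=(np.atleast_2d(P)-m["position"])@RM(m)*[1,-1,-1]; u=c@m["K"].T; return u[:,:2]/u[:,2:]
def fit(L,W): # 2D rigid: W=R L+t
    L=np.array(L,float);W=np.array(W)[:,:2]; a=L-L.mean(0);b=W-W.mean(0)
    th=np.arctan2((a[:,0]*b[:,1]-a[:,1]*b[:,0]).sum(),(a*b).sum()); R=np.array([[np.cos(th),-np.sin(th)],[np.sin(th),np.cos(th)]])
    t=W.mean(0)-R@L.mean(0); return th,t,(L@R.T+t-W)
E
python3 - <<'E'
from h import *
m=imaging.camera_model("top")
W=cast(m,[(271,177),(472,224),(451,336),(243,285)],12)
# image left=+y world, up=+x ; stand -x toward robot
th,t,r=fit([(115,210),(115,-210),(-115,-210),(-115,210)],W); print(np.round(W),th,t,r)
W2=cast(m,[(372,226),(470,247),(361,285)],62)
print(fit([(57,-10),(57,-200),(-57,-10)],W2))
print(cast(m,[(382,264),(440,271)],70), cast(m,[(365,275)],90))
# wrist camera offset now
w=imaging.camera_model("wrist"); s=bot.get_state(); print(w, s["tcp_pos"])
R=Ro.from_euler("xyz",s["orientation"]).as_matrix(); print("cam in tool",R.T@(w["position"]-s["tcp_pos"]), "axis in tool",R.T@RM(w))
E
```

```text
[[ 734.   84.   12.]
 [ 635. -319.   12.]
 [ 415. -268.   12.]
 [ 516.  137.   12.]] -0.23982472633749594 [575.05117265 -91.59037613] [[ 3.00718374  1.47812882]
 [ 1.48469407 -3.90550779]
 [-1.74281881 -0.12628155]
 [-2.749059    2.55366053]]
(np.float64(-0.2131464591029155), array([570.3611276 , -90.50783071]), array([[-0.05720708,  0.28095701],
       [ 0.55689774, -2.06056356],
       [-0.49969066,  1.77960655]]))
[[ 551.33751319 -128.75948804   70.        ]
 [ 537.84345133 -235.75101726   70.        ]] [[529.97202641 -94.75718479  90.        ]]
{'K': array([[405.59669754,   0.        , 325.87549861],
       [  0.        , 405.59669754, 242.36114358],
       [  0.        ,   0.        ,   1.        ]]), 'position': array([ 67.12798363, 549.61626529, 374.0575908 ]), 'rotation': array([-0.30901165,  0.00188556,  1.30773841])} [142.68153302 530.64032718 230.57808448]
cam in tool [  77.91764319   -1.52541119 -143.46186875] axis in tool [[-2.56100961e-04  9.52574395e-01  3.04305697e-01]
 [ 9.99999910e-01  1.40982184e-04  4.00271571e-04]
 [ 3.38386768e-04  3.04305772e-01 -9.52574345e-01]]
```

Run:
```python
from h import *
th=-0.225;R=np.array([[np.cos(th),-np.sin(th)],[np.sin(th),np.cos(th)]]);t=np.array([572,-91])
def S(x,y): return R@[x,y]+t
for psi in(th,th+np.pi):
    for a in (0,-.8,-1.6,.8):
        for p in((-28,-60),(-5,-60),(-28,-140),(-50,-15)):
            q=solve_ik([*S(*p),66],[np.pi,0,psi+a]); print(round(psi+a,2),p,None if q is None else np.round(q,2))
psi=th+np.pi
c=S(-20+50,-60)
bot.move_ptp([*c,175],[np.pi,0,psi]); bot.dwell(.3)
s=bot.get_state();m=imaging.camera_model("wrist");im=imaging.capture("wrist");cv2.imwrite("pics/w1.png",im)
np.savez("w1.npz",K=m["K"],p=m["position"],r=RM(m)); print(s["t"],s["tcp_pos"],s["orientation"],m["position"])
```

```text
-0.23 (-28, -60) [-0.4   0.49 -0.41  0.67  0.    2.97]
-0.23 (-5, -60) [-0.39  0.53 -0.34  0.7   0.    2.98]
-0.23 (-28, -140) [-0.54  0.51 -0.38  0.68  0.    2.83]
-0.23 (-50, -15) [-0.32  0.46 -0.47  0.65  0.    3.05]
-1.03 (-28, -60) [-0.4   0.49 -0.41  0.67  0.   -2.51]
-1.03 (-5, -60) [-0.39  0.53 -0.34  0.7   0.   -2.51]
-1.03 (-28, -140) [-0.54  0.51 -0.38  0.68  0.   -2.66]
-1.03 (-50, -15) [-0.32  0.46 -0.47  0.65  0.   -2.44]
-1.83 (-28, -60) [-0.4   0.49 -0.41  0.67  0.   -1.71]
-1.83 (-5, -60) [-0.39  0.53 -0.34  0.7   0.   -1.71]
-1.83 (-28, -140) [-0.54  0.51 -0.38  0.68  0.   -1.86]
-1.83 (-50, -15) [-0.32  0.46 -0.47  0.65  0.   -1.64]
0.58 (-28, -60) [-0.4   0.49 -0.41  0.67  0.    2.17]
0.58 (-5, -60) [-0.39  0.53 -0.34  0.7   0.    2.18]
0.58 (-28, -140) [-0.54  0.51 -0.38  0.68  0.    2.03]
0.58 (-50, -15) [-0.32  0.46 -0.47  0.65  0.    2.25]
2.92 (-28, -60) [-0.4   0.49 -0.41  0.67  0.   -0.17]
2.92 (-5, -60) [-0.39  0.53 -0.34  0.7   0.   -0.17]
2.92 (-28, -140) [-0.54  0.51 -0.38  0.68  0.   -0.31]
2.92 (-50, -15) [-0.32  0.46 -0.47  0.65  0.   -0.09]
2.12 (-28, -60) [-0.4   0.49 -0.41  0.67  0.    0.63]
2.12 (-5, -60) [-0.39  0.53 -0.34  0.7   0.    0.63]
2.12 (-28, -140) [-0.54  0.51 -0.38  0.68  0.    0.49]
2.12 (-50, -15) [-0.32  0.46 -0.47  0.65  0.    0.71]
1.32 (-28, -60) [-0.4   0.49 -0.41  0.67  0.    1.43]
1.32 (-5, -60) [-0.39  0.53 -0.34  0.7   0.    1.43]
1.32 (-28, -140) [-0.54  0.51 -0.38  0.68  0.    1.29]
1.32 (-50, -15) [-0.32  0.46 -0.47  0.65  0.    1.51]
3.72 (-28, -60) [-0.4   0.49 -0.41  0.67  0.   -0.97]
3.72 (-5, -60) [-0.39  0.53 -0.34  0.7   0.   -0.97]
3.72 (-28, -140) [-0.54  0.51 -0.38  0.68  0.   -1.11]
3.72 (-50, -15) [-0.32  0.46 -0.47  0.65  0.   -0.89]
3.2833 [ 587.95507494 -155.8378314   175.0319198 ] [-3.14157898e+00  6.89954233e-05  2.91715189e+00] [ 511.59030704 -139.96806707  318.4952314 ]
```

View pics/w1.png

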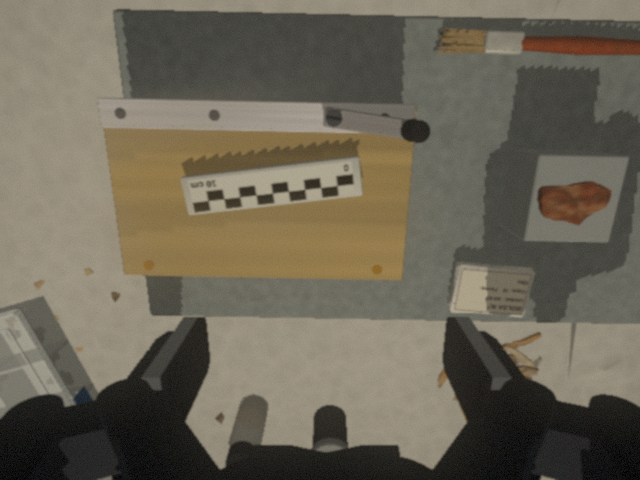

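The wrist view is clear. The rest's +x corners are at (124,274) and (402,279), and the open edge runs from (413,140) to (402,279). The bar's top corners are at (182,180), (357,157), (361,193) and (191,215), the pin knob is at (415,130), and the pivot screw is at (334,118). I'll refine the rest and bar with masks.

```bash
cat >> h.py <<'E'
def quad(mask,k=5):
    mask=cv2.morphologyEx(mask.astype(np.uint8)*255,cv2.MORPH_CLOSE,np.ones((k,k)))
    c=max(cv2.findContours(mask,cv2.RETR_EXTERNAL,cv2.CHAIN_APPROX_NONE)[0],key=cv2.contourArea)
    h=cv2.convexHull(c); e=.01
    while True:
        q=cv2.approxPolyDP(h,e*cv2.arcLength(h,True),True)
        if len(q)<=4: return q[:,0].astype(float),cv2.contourArea(c)
        e+=.004
E
python3 - <<'E'
from h import *
d=np.load("w1.npz");m=dict(K=d["K"],position=d["p"],rotation=d["r"])
im=cv2.imread("pics/w1.png");hsv=cv2.cvtColor(im,cv2.COLOR_BGR2HSV)
H,Sa,V=cv2.split(hsv)
w=(Sa>90)&(H>10)&(H<28)&(V>60); w[:,430:]=0; w[290:]=0
print("wood",quad(w,9))
b=(Sa<70)&(V>110); b[:148]=0;b[225:]=0;b[:,:170]=0;b[:,375:]=0
bq,a=quad(b,15);print("bar",bq,a)
W=cast(m,[(124,274),(402,279),(411,140)],62)
f=fit([(57,-200),(57,-10),(-40,-10)],W);print(f)
th,t,_=f;R=np.array([[np.cos(th),-np.sin(th)],[np.sin(th),np.cos(th)]])
L=lambda px,z:np.round((cast(m,px,z)[:,:2]-t)@R,1)
print("bar",L(bq,71).tolist(),"screw",L([(334,118)],79.5),"pin",L([(415,130)],100.5), "fence",L([(120,129),(300,134)],68),"board corners",L([(116,11),(153,314)],12))
E
```

```text
wood (array([[105., 129.],
       [412., 141.],
       [401., 278.],
       [125., 273.]]), 42160.0)
bar [[358. 157.]
 [360. 195.]
 [188. 213.]
 [183. 177.]] 6677.0
(np.float64(-0.25017039395762947), array([577.70397433, -90.64847693]), array([[ 0.51784574, -1.17020281],
       [ 1.7672001 , -1.01371495],
       [-2.28504584,  2.18391776]]))
bar [[-27.1, -44.3], [-4.0, -41.9], [10.1, -149.0], [-12.4, -150.3]] screw [[-49.2 -59.6]] pin [[-44.5 -17.8]] fence [[ -39.5 -186.5]
 [ -39.4  -79.4]] board corners [[-113.3 -206.7]
 [ 113.  -205.5]]
```

```bash
cat >> h.py <<'E'
th=-0.25017;t0=np.array([577.704,-90.648]);R2=np.array([[np.cos(th),-np.sin(th)],[np.sin(th),np.cos(th)]])
def S(x,y,z): return [*(R2@[x,y]+t0),z]
def loc(m,px,z): return np.round((cast(m,px,z)[:,:2]-t0)@R2,1)
O=[np.pi,0,th+np.pi]
def tcp(): s=bot.get_state(); return np.round((s["tcp_pos"][:2]-t0)@R2,1),np.round(s["tcp_pos"][2],1),round(s["t"],2),np.round(s["contact_force"],1)
def look(n,x=30,y=-60,z=175):
    bot.movel(S(x,y,z),O,200); bot.dwell(.2)
    m=imaging.camera_model("wrist");im=imaging.capture("wrist");cv2.imwrite(f"pics/{n}.png",im)
    np.savez(n+".npz",K=m["K"],position=m["position"],rotation=RM(m)); return m,im
def push(p,v=40,th_=5):
    h=bot.movel(p,None,v,th_); print("hit",h,tcp())
E
python3 - <<'E'
from h import *
bot.grip(0.0,20)
bot.move_ptp(S(32,-98,110),O); bot.movel(S(32,-98,65),O,120); print(tcp())
push(S(-9,-98,65))
bot.movel(S(20,-98,65),O,100); bot.movel(S(20,-98,85),O,150)
look("w2"); print(tcp())
E
```

```text
(array([ 32.7, -97.6]), np.float64(66.1), 5.03, array([ 0.2, -0.2,  0.5]))
hit True (array([ -5.7, -98. ]), np.float64(65.3), 5.93, array([ 1. , -0.2,  1.7]))
(array([ 29.1, -60.3]), np.float64(173.5), 7.52, array([ 0.1, -0. ,  1.3]))
```

View pics/w2.png

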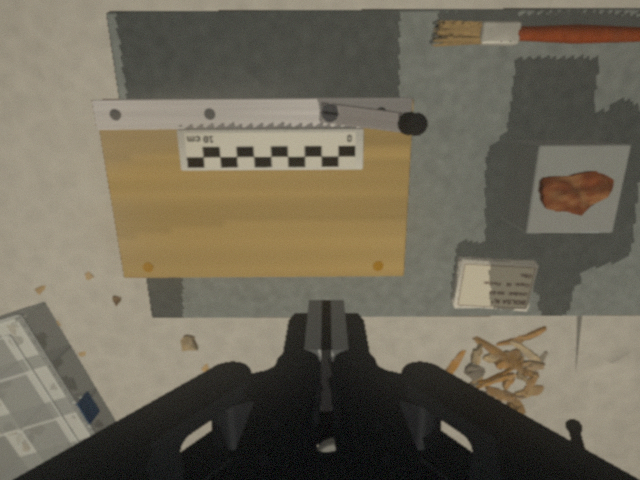

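The bar now lies flush along the fence, with its lead end at column 362 and its tail at 179. The shut fingertips are about 16 mm thick in the jaw direction. Next I push the tail, stopping short, and look again.

Run:
```python
from h import *
m=np.load("w2.npz"); print("bar",loc(m,[(362,171),(180,171)],71).tolist(),"edge",loc(m,[(411,141),(402,277)],62).tolist())
bot.movel(S(-25.5,-178,100),O,200); bot.movel(S(-25.5,-178,65),O,120); print(tcp())
push(S(-25.5,-104,65),50,8)
bot.movel(S(-25.5,-112,65),O,100); bot.movel(S(-25.5,-112,90),O,150)
look("w3"); print(tcp())
```

```text
bar [[-16.0, -40.2], [-16.1, -149.8]] edge [[-33.0, -9.9], [56.6, -10.4]]
(array([ -25.2, -177.3]), np.float64(65.2), 8.86, array([0.4, 0.4, 1.1]))
hit False (array([ -25.5, -104.2]), np.float64(65.0), 10.49, array([ 0.1, -0. ,  0.3]))
(array([ 29. , -60.5]), np.float64(174.0), 12.03, array([ 1. , -0.5,  0.3]))
```

View pics/w3.png

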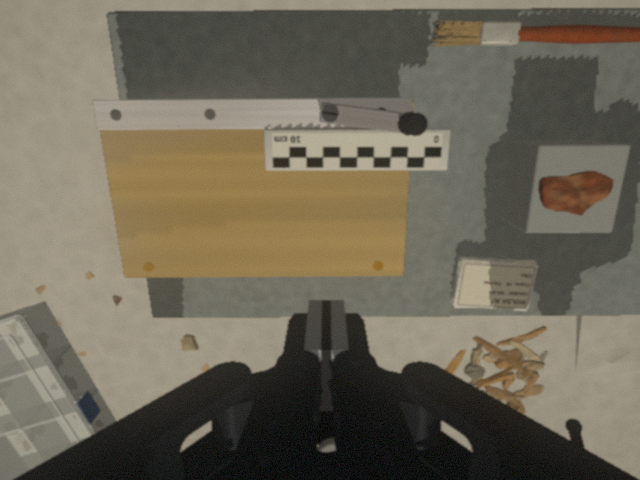

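The bar is still flush, with its lead end near (447,171) and its tail near (266,171). I'll compute what's left to push and finish it.

Run:
```python
from h import *
m=np.load("w3.npz"); L=loc(m,[(447.5,170),(266,170)],71);e=loc(m,[(411,141),(409,170)],62); print("bar",L.tolist(),"edge",e.tolist())
lead=(L[0,1]+110+L[1,1])/2 ; over=lead+10; need=40-over
print("over",over,"need",need)
# finger ended at -104.2 in contact with tail => finger offset
if 5<need<35:
    y=-104.2+need
    bot.movel(S(-25.5,-118,90),O,200); bot.movel(S(-25.5,-118,65),O,120)
    push(S(-25.5,y,65),40,8)
    bot.movel(S(-25.5,y-10,65),O,100); bot.movel(S(-25.5,y-10,90),O,150)
    m,im=look("w4"); print(tcp())
```

```text
bar [[-16.5, 11.3], [-16.7, -98.1]] edge [[-33.0, -9.9], [-15.4, -10.1]]
over 21.6 need 18.4
hit False (array([-25.5, -85.9]), np.float64(65.0), 14.07, array([-0.1,  0.2, -0.1]))
(array([ 28.9, -60.3]), np.float64(173.9), 15.58, array([ 0.3,  0.4, -0. ]))
```

View pics/w4.png

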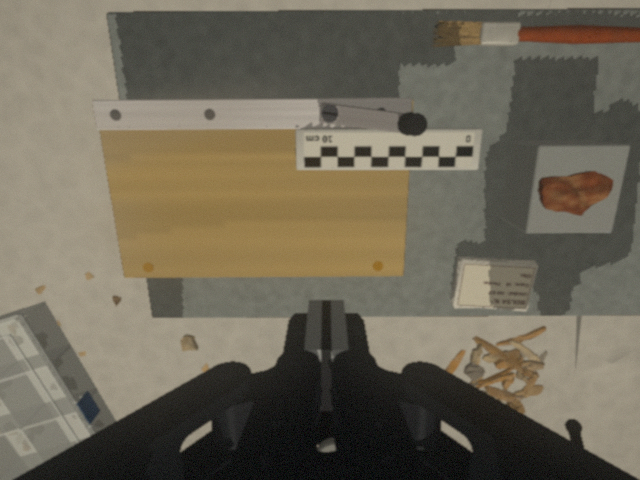

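Run:
```python
from h import *
m=np.load("w4.npz"); L=loc(m,[(480.5,170),(298,170)],71);print("bar",L.tolist(),"over",L[0,1]+10,L[1,1]+120)
p=loc(m,[(412,124)],100.5)[0]; a0=np.arctan2(p[0]+48.5,p[1]+60); print("pin",p,"angle",a0)
def F(a,off=17.): 
    return S(-48.5+45*np.sin(a)-off*np.cos(a),-60+45*np.cos(a)+off*np.sin(a),83),[np.pi,0,th+np.pi-a]
q,o=F(a0,28); 
bot.movel([*q[:2],150],o,200); bot.movel(q,o,120); print(tcp())
A=np.linspace(a0,1.55,10)
for a in A:
    h=bot.movel(*F(a),60,10)
    if h: print("hit",a,tcp()); break
else:
    for a in (1.62,1.68,1.72):
        h=bot.movel(*F(a),25,4); print(a,h,tcp())
        if h: break
```

```text
bar [[-16.7, 31.4], [-16.8, -78.6]] over 41.4 41.400000000000006
pin [-44.  -17.6] angle 0.10573625597514007
(array([-70.9, -12.5]), np.float64(83.3), 17.02, array([0. , 0.1, 0.1]))
1.62 True (array([ -3.8, -41.6]), np.float64(82.6), 20.33, array([1.1, 3.3, 2.9]))
```

Run:
```python
from h import *
bot.dwell(.2);print(tcp()); bot.movel(S(-4,-30,83),None,60); bot.movel(S(-4,-30,130),None,150)
look("w5"); print(tcp())
```

```text
(array([ -3.8, -41.7]), np.float64(82.4), 20.53, array([2. , 3.4, 2.8]))
(array([ 30., -60.]), np.float64(175.0), 23.38, array([-0.8, -0.2,  0.7]))
```

View pics/w5.png

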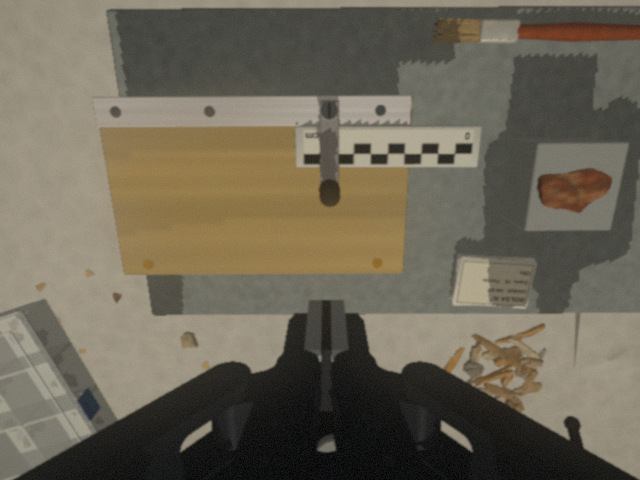

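The keeper now lies across the bar with its knob at about (330,190), and the bar looks unmoved. I'll compute the keeper angle and the bar position.

Run:
```python
from h import *
m=np.load("w5.npz"); L=loc(m,[(480.5,167),(298,167)],71);print("bar",L.tolist(),"edge",loc(m,[(407,168)],62))
im=cv2.imread("pics/w5.png"); g=im.max(2)[170:215,305:355]; k=cv2.morphologyEx((g<55).astype(np.uint8),cv2.MORPH_OPEN,np.ones((9,9))); M=cv2.moments(k,True); print("blob",cv2.boundingRect(k))
x,y,w,h=cv2.boundingRect(k)
for px in((330,190),(305+x+w/2,170+y+w/2),(305+x+w/2,170+y+h-w/2)):
    for z in (100.5,):
        p=loc(m,[px],z)[0]; s=loc(m,[(329.5,109)],79.5)[0]; print(px,p,"screw",s,"angle",np.pi/2-np.arctan2(p[1]+60,p[0]+48.5), np.hypot(p[0]+48.5,p[1]+60))
```

```text
bar [[-16.8, 31.9], [-16.8, -78.4]] edge [[-15.  -10.7]]
blob (0, 0, 0, 0)
(330, 190) [ -8.2 -59.3] screw [-50.  -59.5] angle 1.553428346290092 40.306078945985305
(305.0, 170.0) [-18.9 -72.7] screw [-50.  -59.5] angle 1.976095777142191 32.20947065693567
(305.0, 170.0) [-18.9 -72.7] screw [-50.  -59.5] angle 1.976095777142191 32.20947065693567
```

The keeper reads about 1.55 rad, so it is past 1.5 but probably not at its stop, and the force threshold tripped early. I'll push again a little further with a higher threshold.

Run:
```python
from h import *
def F(a,off=17.): 
    return S(-48.5+45*np.sin(a)-off*np.cos(a),-60+45*np.cos(a)+off*np.sin(a),84),[np.pi,0,th+np.pi-a]
q,o=F(1.6,30); bot.movel([*q[:2],130],o,200); bot.movel(q,o,120); bot.dwell(.2); print(tcp())
for a,f in((1.5,8),(1.56,8),(1.61,8),(1.65,8),(1.69,8),(1.71,8)):
    # same orientation, only the position advances
    h=bot.movel(F(a)[0],o,25,f); print(a,h,tcp())
    if h: break
bot.movel(q,o,60); bot.movel([*q[:2],130],o,150)
m,im=look("w6",20); print(tcp())
cv2.imwrite("pics/w6c.png",cv2.resize(im[60:260,200:500],None,fx=2.6,fy=2.6,interpolation=cv2.INTER_CUBIC))
```

```text
(array([ -1.8, -31.4]), np.float64(85.0), 25.86, array([ 0.4,  0.3, -0. ]))
1.5 False (array([ -4.8, -40.1]), np.float64(84.1), 26.36, array([-0. ,  0.3,  0.2]))
1.56 False (array([ -4.2, -41.8]), np.float64(83.8), 26.62, array([-0.8,  3.7,  1.2]))
1.61 False (array([ -4.1, -42.2]), np.float64(83.7), 26.88, array([-1.6, 10.3,  2.1]))
1.65 False (array([ -4. , -42.4]), np.float64(83.7), 27.12, array([-0.7, 12.9,  3.5]))
1.69 False (array([ -4. , -42.7]), np.float64(83.6), 27.38, array([-1.2, 18. ,  4.6]))
1.71 False (array([ -3.9, -42.8]), np.float64(83.6), 27.62, array([ 0.1, 20.7,  5.1]))
(array([ 19.9, -60. ]), np.float64(174.9), 30.53, array([-0.1, -0.1,  0.1]))
```

View pics/w6c.png

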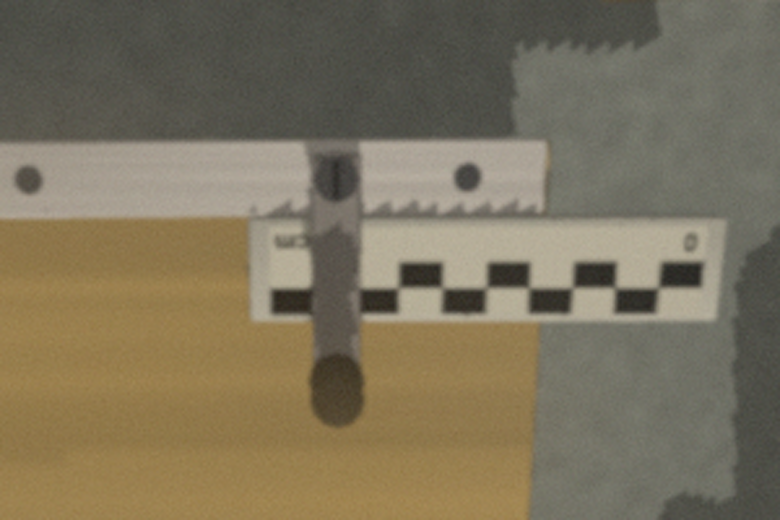

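The crop shows the keeper square across the bar. The bar's near corners are at crop (720,320) and (250,321), and it is still flush. The push met a rigid stop (20 N with almost no travel). 0 rad lies 0.12 rad outward of stand +y, so pointing along +x is the 1.69 rad stop. I'll do a last bar check and sign off.

Run:
```python
from h import *
m=np.load("w6.npz"); L=loc(m,np.array([(717,320),(252,321)])/2.6+[200,60],71); e=loc(m,np.array([(537,330)])/2.6+[200,60],62)
print(L.tolist(),e,"over",L[0,1]-e[0,1],"from tail",L[1,1]+120); print(tcp())
over=(L[0,1]+L[1,1]+130)/2; print(over)
if 36<over<44: bot.sign_off()
```

```text
[[-17.0, 30.1], [-16.8, -79.3]] [[-13.1 -10.3]] over 40.400000000000006 from tail 40.7
(array([ 19.9, -60. ]), np.float64(174.9), 30.53, array([-0.1, -0.1,  0.1]))
40.400000000000006
the job is handed in; nothing more can be done
```

I pushed the bar flush against the fence, then along it to about 40 mm of overhang, and swung the keeper across it to its stop. The job is handed in at about 30.5 s of the 53 s allowed.

- **Bar:** the last wrist image gave 40.4 mm of overhang. Both ends measured within about 1 mm of flush. Just before the swing I measured 41.4 mm of overhang with the keeper still parked.
- **Keeper:** it points straight along the stand's +x. I measured about 1.55 rad from +y, which is about 1.67 on the joint's scale.
- **Extra push on the keeper:** I first read that angle without the 0.12 rad offset and thought the keeper was short of its stop. I pushed again, reaching about 20 N, and it moved no further, so it was already there.
- **Surroundings:** the sherd, tags and brush looked unmoved in the wrist pictures. I did not measure them, and I did not look again at the tin, canister and vial, but no move went near them. The gripper was clear of everything at the end, with the tool force reading about 0.1 N.

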